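# Slide the bounce card round the bent rail and latch it

### The job

Slide the collar with the grey bounce card along the bent rail, round both corners, until it is fully home against the stop disc under the light bar, let it hang there, and then swing the hooked catch fully closed behind it. Lean the gripper out from under the light bar so that it does not knock the bar, and leave the camera gear standing about where it is.

Things in the scene. Friction and masses are not known exactly. Their poses are not given: they have to be found in the camera images.
- rig: Fixed stand of an 8 mm bent steel rod, level, axis 170 mm above the table, held only at its two ends. Origin on the table, x away from the robot, y left, z up; coordinates below are mm in this frame. The rod rises at (-80, -200), runs along +y to corner1, straight to corner2, then along +x to the stop disc and down at (140, 70). A disc at y = -166 keeps the collar on at the start.
- corner1 (a point): First corner of the rod's axis, at (-80, 10, 170): where the straight lines would meet; the bend is rounded at 16 mm radius and turns 45 degrees to the right as one slides on.
- corner2 (a point): Second corner of the rod's axis, at (-20, 70, 170), rounded at 16 mm radius; it turns another 45 degrees to the right, so that the last run goes along the rig's +x.
- stop_face (a point): Centre of the face (towards -x) of the 32 mm stop disc, on the rod's axis at (100, 70, 170); axes parallel to the rig's. The collar touches it when its bore centre lies 8 mm before the face.
- collar: Loose black collar threaded on the rod, with a tab above and a grey card below, about 120 g. The card is 70 mm wide (own x), 4 mm thick, and hangs to 100 mm below the bore centre. The whole can turn about the rod, so the tab may be leaned over with the gripper. It starts at rest on the first straight run. Origin at the bore centre.
- collar_center (a point): Bore centre of the collar: tube 34 mm outside, 22 mm bore, 16 mm long along own y; at rest it hangs 7 mm below the rod's axis. Held centred it slides free; it must turn with the rod (jams some 35 degrees off). Tab: 10 mm thick (own y), 26 mm wide (own x), from 16 to 66 mm above this point (own z); grip it about 50 mm up so the fingertips clear the rod.
- catch_pin (a point): Vertical pivot pin of the catch, at (125, 20, 179). The catch is a level L of 8 mm bar, centred 9 mm above the rod's axis: a 49 mm arm from the pin to the knob, then a 62 mm hook which, closed, crosses over the rod along +y just behind the homed collar (4 mm play).
- catch_knob (a point): Grip point on the catch's upright round knob (14 mm diameter, 41 mm tall), 40 mm above the rod's axis and 10 mm below the knob's top, 49 mm from the pin. Closed, it is at (76, 20, 210). It may turn between the fingers as it is led round its arc.
- catch (a joint): Catch angle, rad: 0 = fully closed (end stop; the arm points along the rig's -x), growing anticlockwise seen from above as the knob swings out towards the rig's -y; at most 1.4. It starts wide open and stays where left (light friction, below 1 N at the knob).
- lamp: Slim light bar fixed to the rig on a post at (150, 130); origin and axes as the rig's. Bar: x 60 to 180, y 60 to 105, underside 320 mm above the table; it overhangs the rod's last run, its free edge only 10 mm to the -y side of it. A vertical gripper on the tab would hit it: lean some 30 degrees, the gripper's body out towards -y, fingertips pointing down and towards +y.
- turntable: Bystander: small white turntable, 140 mm diameter, 32 mm high, on the table inside the rail's bend; origin under its centre.
- camera_compact: Bystander: black compact camera, 112 x 75 x 74 mm, on the turntable; origin under its body.
- cage: Bystander: black camera cage, an upright rectangular frame 136 mm wide, 108 mm high, 30 mm deep; origin under its centre.
- rear_cap: Bystander: grey lens rear cap, a disc 64 mm diameter, 21 mm high, on the table inside the rail's bend.
- bottle: Bystander: stainless steel bottle, 68 mm diameter, 210 mm high; origin under its centre.
- prism: Bystander: glass prism lying on a side face, 50 mm wide, 43 mm high, 90 mm long along own y; origin in its underside.
- lens: Bystander: black lens standing upright, 72 mm diameter, 88 mm high; origin under its centre.
Mind the look-alikes: they are no part of the job. What is shaped like the collar but green is not meant.

How it is judged:
On the way, in this order (a step that is already met when the one before it is completed fails the run):
1. the collar is home against the stop disc while the catch is still open (x of collar_center in the frame of stop_face above -0.0145 m and value of joint catch above 0.5 rad), for 0.2 s.
2. the catch is swung closed behind the collar (value of joint catch below 0.12 rad and x of collar_center in the frame of stop_face above -0.0145 m), for 0.2 s.
At the end, for the whole second after the job is handed in: The collar is against the stop disc (gap at most about 6 mm), hanging at rest with its card down, and the catch is closed behind it (within 0.12 rad) (all of step 2 and distance between collar_center and stop_face below 0.022 m and linear speed of collar below 0.03 m/s and angle between collar_center's own z axis and vertical below 0.35 rad); the robot touches nothing.
It fails at once if the light bar is knocked (more than 4 N) (contact force between any of the arm, the fingers and lamp above 4 N).
It fails at once if a bystander is shifted by more than 40 mm or knocked over (distance of any of turntable, camera_compact, cage, rear_cap, bottle, prism, lens from where it was at the start of the episode above 0.04 m or angle between any of bottle, lens, cage, camera_compact's own z axis and vertical above 0.6 rad).
It also fails if it takes over 56 s, if anything falls off the work surface, if the arm or the gripper's body presses on something with over 40 N, if the wrist force passes 120 N, or if a joint passes its speed limit or range.

### The arm

A 7-joint arm with a two-finger parallel gripper is mounted at the origin on the work surface. World frame = base frame: x ahead of the robot, y to its left, z up, the work surface at z = 0. Lengths are in m, angles in rad, forces in N, time in s.
With the tool pointing down it reaches from about 0.4 to 0.85 m from the base axis. Payload 4.5 kg.
Tool frame: the origin (TCP) lies on the front face of the gripper's body, between the roots of the fingers; the fingertips stand 73 mm ahead of it and the grasp point (between the pads) lies 54 mm ahead of it; z points along the fingers, y is the line along which they close (so a half turn about z gives the same grasp; the last joint's range is limited). The gripper opens to 85 mm and grips with 20 to 120 N. Pads are 22 mm wide; open, the fingers measure 114 mm over their backs; the gripper's body (76 mm by 85 mm) begins 54 mm behind the grasp point. The pads swing forward as they close: fully open they stand 13 mm farther back than shut.
Start: joints at [-1.226, 0.689, -0.195, 1.565, 0.157, 0.902, -0.215], TCP at [0.191, 0.595, 0.304] pointing down, gripper open.
Joint ranges: [-3.01, 3.01], [-0.46, 2.08], [-1.47, 1.51], [0.13, 2.56], [-1, 4.14], [0.04, 2.09], [-2.66, 2.66]. Speed limits (rad/s): [2.57, 2.57, 3.14, 3.14, 3.14, 3.14, 3.14].

### API

Orientations are given as a rotation vector (axis times angle).
In Python, from cell import move_to, move_l, move_j, move_gripper, dwell, inverse_kinematics, get_obs, get_image, MotionError, finish_job gives the robot as it stands. The module is installed in compiled form; this text tells all that it offers. Calls block until the motion is done:
- move_to(position, orientation): joint-space move of the TCP to a pose.
- move_l(position, feed=0.15, frame=None): straight line of the TCP; frame=None keeps the orientation; feed is the mean speed in m/s.
- move_j(angles): joint-space move.
- move_gripper(opening): finger opening in m; the grip force is fixed at half the most; returns when the fingers have stopped.
- dwell(seconds).
- inverse_kinematics(position, orientation): joint angles nearest the present ones, or None.
- get_obs(): the state.
- get_image(name): name is "scene" or "side" or "wrist"; returns a dict with "pixels" (400x640x3 uint8, blue, green, red), "range_z" (400x640 float32, m along the optical axis (not along the pixel's ray), 0 where there is no reading), "fovy" (degrees; the focal length in pixels is half the picture's height over the tangent of half this angle, whatever the lens; pixels are square), "cx", "cy" (the principal point, pixels), "dist" ([k1, k2, p1, p2, k3] as OpenCV has them; the pictures are not rectified), "view" (4x4, takes a point from world to camera coordinates); the wrist camera has in their place "mount" (4x4, takes a point from camera to tool coordinates, whose origin is the TCP and whose axes are the flange's). Camera axes: x right, y up, looking along -z (the intrinsics and any distortion apply to the point x, -y, -z); pixel columns grow to the right and rows downward; lengths in m; the calibration is good to about 2 mm. A picture is of the moment at which its call begins: read the wrist's pose just before it.
A pose or a line that the arm cannot do raises MotionError and nothing moves.
- finish_job(): hands the job in; it is judged then, once.
The state is a dict: "time": time; "joint_positions": joint angles; "joint_vel": joint speeds; "joint_efforts": joint torques, N m; "position": TCP position; "tool_rot": TCP orientation; "contact_force": force on the tool from outside, world axes, zero at the start; "wrist_torque": the same for the moment, N m; "opening": finger opening in m; "finger_force": force on a finger pad.
Only numpy, scipy, OpenCV 4.12 (cv2) and the standard library are available. Lean on these libraries where they do the work, as an engineer would, in place of code of your own. Each camera call takes 0.05 s, during which the arm holds its last target. There are 200 camera calls.

## Working session

There is one attempt and no reset: what is moved stays moved. The work goes in short steps, each a Python script; the robot and the scene stay as the last script left them, time stands still between calls to the robot, and variables do not carry over. Pictures are saved under pics/ and viewed, at most 10 in all, crops included, and the job is handed in when it is done.

```bash
mkdir -p pics
cat > h.py <<'E'
import numpy as np, cv2
from cell import *
from scipy.spatial.transform import Rotation as R
def K(im):
    f=200/np.tan(np.radians(im["fovy"])/2)
    return np.array([[f,0,im["cx"]],[0,f,im["cy"]],[0,0,1]])
def snap(n):
    o=get_obs(); im=get_image(n)
    if "view" in im: im["c2w"]=np.linalg.inv(im["view"])
    else:
        T=np.eye(4); T[:3,:3]=R.from_rotvec(o["tool_rot"]).as_matrix(); T[:3,3]=o["position"]; im["c2w"]=T@im["mount"]
    return im
def ray(im,uv):
    p=cv2.undistortPoints(np.array([[uv]],float),K(im),np.array(im["dist"],float))[0,0]
    return im["c2w"][:3,3], im["c2w"][:3,:3]@np.array([p[0],-p[1],-1])
def pt(im,uv,z=None):
    o,d=ray(im,uv)
    if z is not None: return o+d*(z-o[2])/d[2]
    u,v=map(int,uv); w=im["range_z"][v-1:v+2,u-1:u+2]; w=w[w>0]
    return o+d*np.median(w) if len(w) else None
def cloud(im):
    v,u=np.nonzero(im["range_z"]>0); uv=np.stack([u,v],1).astype(float)
    p=cv2.undistortPoints(uv[:,None],K(im),np.array(im["dist"],float))[:,0]
    z=im["range_z"][v,u][:,None]
    P=np.c_[p[:,0],-p[:,1],-np.ones(len(p))]*z
    return P@im["c2w"][:3,:3].T+im["c2w"][:3,3], uv
E
python3 - <<'E'
from h import *
import pickle
for n in ["scene","side","wrist"]:
    im=snap(n); pickle.dump(im,open(n+".pkl","wb")); cv2.imwrite(f"pics/{n}0.png",im["pixels"]); print(n,im["c2w"][:3,3].round(3),im["fovy"],im["dist"])
E
```

```text
scene [0.951 0.754 1.419] 46.63635695740262 [-0.11945754  0.          0.          0.          0.        ]
side [0.402 0.638 0.862] 56.50218810479006 [0.02144492 0.         0.         0.         0.        ]
wrist [0.121 0.617 0.372] 69.04725478000837 [-0.01832255  0.          0.          0.          0.        ]
```

View pics/scene0.png

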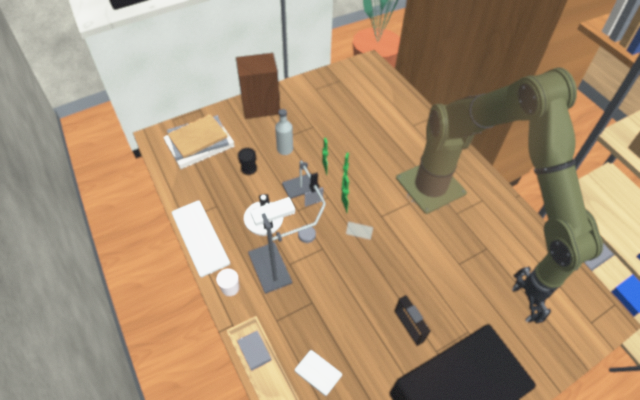

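View pics/side0.png

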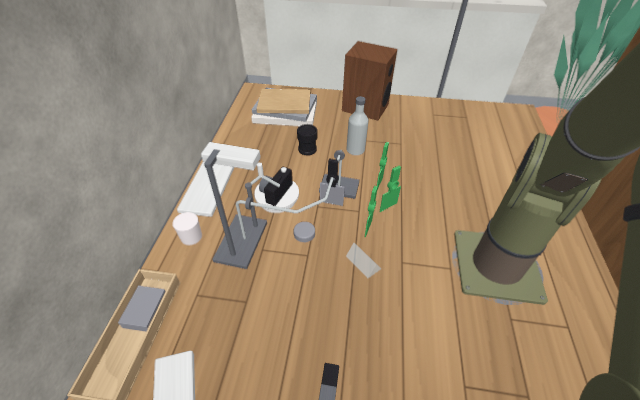

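The side view shows the black collar with its grey card at about (334,172) on the grey rail. The green look-alike is at (390,190). The stop and lamp end is near (250,165). I'll enlarge the crop to confirm.

Run:
```python
import pickle,cv2
im=pickle.load(open("side.pkl","rb"))["pixels"]
cv2.imwrite("pics/side_c.png",cv2.resize(im[130:280,190:410],(792,540),interpolation=cv2.INTER_CUBIC))
im=pickle.load(open("scene.pkl","rb"))["pixels"]
cv2.imwrite("pics/scene_c.png",cv2.resize(im[150:300,230:390],(640,600),interpolation=cv2.INTER_CUBIC))
```

```text
(no output)
```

View pics/side_c.png

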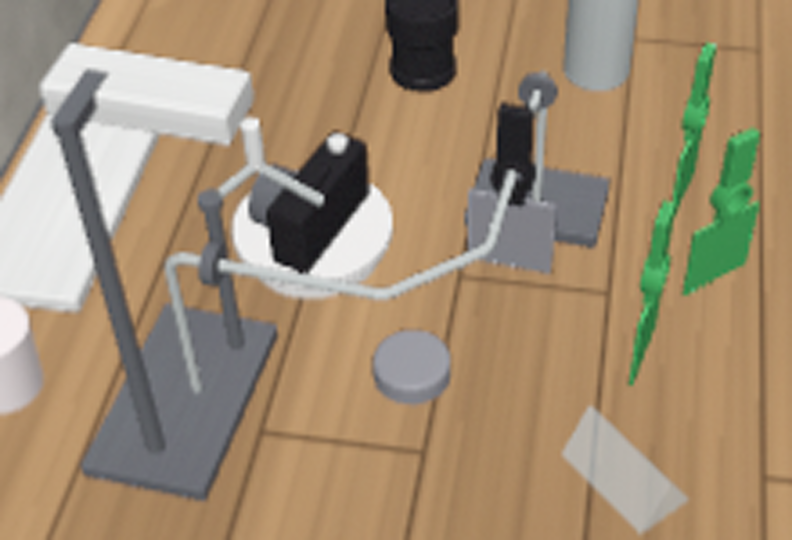

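View pics/scene_c.png

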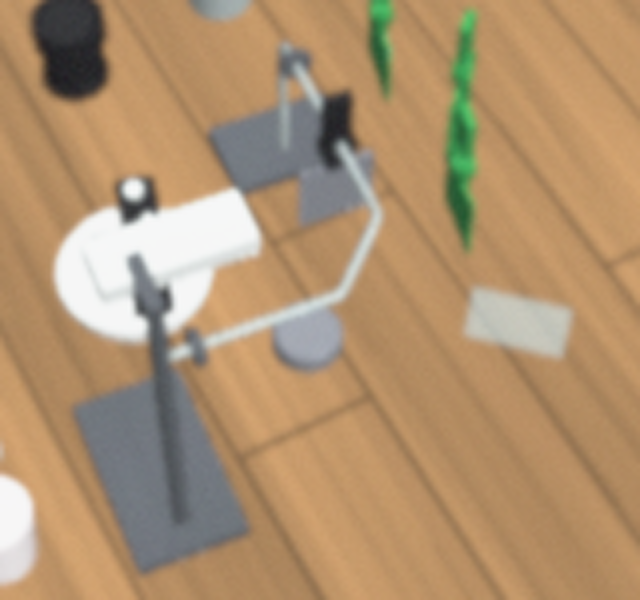

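Run:
```python
from h import *
import pickle
from scipy.optimize import least_squares
sd=pickle.load(open("side.pkl","rb"));sc=pickle.load(open("scene.pkl","rb"))
m=np.array([[-79,9],[-21,69],[103,70],[-80,-166]])/1e3
S=np.array([[490,247],[383,294],[211,263],[538,90]])/3.6+[190,130]
C=np.array([[378,214],[342,293],[195,347],[293,62]])/4+[230,150]
ps=[[pt(sd,u,.17)[:2] for u in S],[pt(sc,u,.17)[:2] for u in C]]
def f(p):
    c,s=np.cos(p[2]),np.sin(p[2]); q=m@np.array([[c,s],[-s,c]])+p[:2]
    return np.concatenate([(q-np.array(a)).ravel() for a in ps])
r=least_squares(f,[.6,0,0]); print(r.x,(r.fun.reshape(2,4,2)*1e3).round(1))
x,y,t=r.x; c,s=np.cos(t),np.sin(t)
def toR(P): d=np.array(P)[:2]-[x,y]; return (np.array([[c,s],[-s,c]])@d*1e3).round(1)
for nm,im,uv,z in [("tabtop",sd,(333,159.5),.229),("tabtop",sc,(230+342/4,150+97/4),.229),("knobtop",sd,(190+250/3.6,130+122/3.6),.22),("camknob",sd,(190+338/3.6,130+143/3.6),.075),
  ("bottle",sd,(357,148),0),("lens",sd,(190+424/3.6,130+75/3.6),0),("ttbl",sd,(190+312/3.6,130+235/3.6),.032),("cap",sd,(190+412/3.6,130+362/3.6),.021)]:
    P=pt(im,uv,z); print(nm,P.round(3),toR(P))
# depth cloud near collar / knob
for nm,im in (("side",sd),("scene",sc)):
    P,uv=cloud(im); L=np.c_[((P[:,:2]-[x,y])@np.array([[c,-s],[s,c]])),P[:,2]]*1e3
    b=(abs(L[:,0]+80)<40)&(abs(L[:,1]+80)<85)&(L[:,2]>190)
    print(nm,"tab",b.sum(),L[b].mean(0).round(1),L[b].min(0).round(1),L[b].max(0).round(1))
    b=(abs(L[:,0]-110)<60)&(L[:,1]<25)&(L[:,1]>-60)&(L[:,2]>195)&(L[:,2]<240)
    if b.any(): print("knob",b.sum(),L[b].mean(0).round(1),L[b].min(0).round(1),L[b].max(0).round(1))
    b=(L[:,2]>305)&(L[:,0]>0)&(L[:,0]<200)&(L[:,1]>20)&(L[:,1]<160)
    print("lamp",b.sum(),L[b].min(0).round(1),L[b].max(0).round(1))
```

```text
[ 0.55551537 -0.03496898 -0.08843831] [[[ 2.6 -0.7]
  [-1.5 -1.6]
  [-3.1 -0.9]
  [ 1.5  3.4]]

 [[ 1.7 -1.6]
  [ 0.6 -1.6]
  [-2.6 -1.2]
  [ 0.8  4.2]]]
tabtop [ 0.469 -0.105  0.229] [-79.5 -77.2]
tabtop [ 0.466 -0.1    0.229] [-83.9 -72.3]
knobtop [ 0.658 -0.069  0.22 ] [105.3 -24.9]
camknob [ 0.633 -0.213  0.075] [  92.9 -170.8]
bottle [ 0.414 -0.451  0.   ] [-103.9 -426.9]
lens [ 0.59  -0.408  0.   ] [  67.5 -368.4]
ttbl [ 0.643 -0.14   0.032] [ 96.6 -97.3]
cap [ 0.536 -0.024  0.021] [-20.6   9.2]
side tab 137 [-80.  -72.5 213.4] [-92.9 -81.7 190.2] [-67.2 -68.4 232.2]
knob 51 [104.5 -20.7 211.6] [ 98.7 -28.6 195.3] [111.5 -16.1 222.5]
lamp 1252 [ 59.6  61.1 305.2] [178.9 139.5 349.3]
scene tab 75 [-77.7 -72.7 214.1] [-92.8 -80.2 190.5] [-64.7 -63.8 234.4]
knob 4 [106.2 -27.5 220. ] [101.4 -28.6 218.9] [111.4 -26.8 221.4]
lamp 788 [ 60.7  58.9 306. ] [181.5 140.9 352.1]
```

```bash
cat >> h.py <<'E'
RX,RY,RT=0.5555,-0.035,-0.0884
def W(x,y,z): c,s=np.cos(RT),np.sin(RT); x,y,z=x/1e3,y/1e3,z/1e3; return np.array([RX+c*x-s*y,RY+s*x+c*y,z])
def toR(P): P=np.asarray(P); d=P[:2]-[RX,RY]; c,s=np.cos(RT),np.sin(RT); return np.array([c*d[0]+s*d[1],-s*d[0]+c*d[1],P[2]])*1e3
def pose(g,head,lean,sg,back=0):
    """g: grasp point rig mm, head: travel heading deg (rig), lean deg; returns TCP pos, rotvec"""
    h=np.radians(head)+RT; l=np.radians(lean)
    y=sg*np.array([np.cos(h),np.sin(h),0]); left=np.array([-np.sin(h),np.cos(h),0])
    z=left*np.sin(l)-np.array([0,0,1])*np.cos(l)
    M=np.c_[np.cross(y,z),y,z]
    return W(*g)-z*(.054+back), R.from_matrix(M).as_rotvec()
E
python3 - <<'E'
from h import *
print(snap("wrist")["mount"].round(3).tolist(), R.from_rotvec(get_obs()["tool_rot"]).as_matrix().round(2).tolist())
for lean in (30,38,45):
  for sg in (1,-1):
    for nm,g,h in [("st",(-80,-74,213),90),("d",(-50,40,220),45),("end",(92,70,220),0),("knob0",(105,-25,210),0),("knob1",(76,20,210),0)]:
      q=inverse_kinematics(*pose(g,h,lean,sg)); print(lean,sg,nm,None if q is None else np.round(q,2))
E
```

```text
[[0.0, 0.958, 0.288, 0.074], [1.0, -0.0, 0.0, -0.0], [0.0, 0.288, -0.958, -0.069], [0.0, 0.0, 0.0, 1.0]] [[-0.95, 0.31, -0.0], [0.31, 0.95, -0.0], [-0.0, -0.0, -1.0]]
30 1 st [ 0.36  0.83 -0.47  1.59  0.27  1.33  1.28]
30 1 d [ 0.39  0.81 -0.53  1.64 -0.04  1.1   0.67]
30 1 end [ 0.4   0.85 -0.52  1.53 -0.2   0.81  0.09]
30 1 knob0 [ 0.51  0.9  -0.5   1.44 -0.17  0.93  0.2 ]
30 1 knob1 [ 0.49  0.86 -0.54  1.57 -0.17  0.82  0.15]
30 -1 st [-0.21  0.89  0.62  1.62 -0.35  1.3  -1.12]
30 -1 d [-0.39  1.05  1.09  1.68 -0.96  1.62 -1.43]
30 -1 end [-0.1   0.85  0.44  1.56 -0.98  1.13 -2.4 ]
30 -1 knob0 [ 0.82  1.25 -1.47  1.42  0.8   1.22  2.57]
30 -1 knob1 [ 0.8   1.21 -1.44  1.55  0.8   1.1   2.47]
38 1 st [ 0.34  0.91 -0.47  1.48  0.26  1.5   1.29]
38 1 d [ 0.46  0.9  -0.61  1.56 -0.06  1.22  0.67]
38 1 end [ 0.53  0.92 -0.68  1.53 -0.19  0.82  0.12]
38 1 knob0 [ 0.61  0.96 -0.61  1.41 -0.2   0.96  0.24]
38 1 knob1 [ 0.6   0.93 -0.67  1.55 -0.2   0.84  0.2 ]
38 -1 st [-0.2   0.97  0.64  1.52 -0.34  1.47 -1.12]
38 -1 d [-0.33  1.11  1.09  1.61 -0.97  1.78 -1.41]
38 -1 end [ 0.07  0.86  0.23  1.55 -0.97  1.11 -2.38]
38 -1 knob0 [ 0.21  0.92  0.23  1.44 -0.89  1.21 -2.35]
38 -1 knob1 [ 0.14  0.87  0.23  1.58 -0.94  1.13 -2.31]
45 1 st [ 0.33  0.98 -0.47  1.4   0.24  1.64  1.29]
45 1 d [ 0.5   0.97 -0.66  1.49 -0.07  1.32  0.67]
45 1 end [ 0.62  1.   -0.79  1.52 -0.2   0.82  0.16]
45 1 knob0 [ 0.7   1.04 -0.73  1.39 -0.2   0.99  0.26]
45 1 knob1 [ 0.69  1.01 -0.78  1.54 -0.19  0.86  0.22]
45 -1 st [-0.19  1.04  0.66  1.43 -0.32  1.61 -1.11]
45 -1 d [-0.28  1.17  1.09  1.54 -0.98  1.91 -1.39]
45 -1 end [ 0.22  0.89  0.02  1.54 -0.93  1.09 -2.39]
45 -1 knob0 [ 0.25  0.96  0.23  1.42 -0.97  1.31 -2.28]
45 -1 knob1 [ 0.3   0.9   0.02  1.56 -0.89  1.11 -2.33]
```

Run:
```python
from h import *
A=pose((0,0,0),90,15,1)[1]
for p in [(.32,.40,.50),(.40,.05,.50)]:
    move_to(p,A); o=get_obs(); print(o["time"],np.round(o["position"],3),np.round(o["joint_positions"],2))
move_to(*pose((-80,-74,213),90,45,1,back=.09)); move_gripper(.045)
o=get_obs(); print(o["time"],np.round(o["position"],3),np.round(o["joint_positions"],2))
im=snap("wrist"); cv2.imwrite("pics/w1.png",im["pixels"])
P,uv=cloud(im); L=np.array([toR(p) for p in P])
b=(abs(L[:,0]+80)<25)&(abs(L[:,1]+75)<25)&(L[:,2]>190)&(L[:,2]<240); print(b.sum(),L[b].min(0),L[b].max(0))
t=b&(L[:,2]>226); print(t.sum(),L[t].mean(0),L[t].min(0),L[t].max(0))
```

```text
1.35 [0.319 0.401 0.499] [-0.6   0.44 -0.45  1.48 -0.05  1.39  0.47]
2.7 [0.4   0.051 0.5  ] [ 0.07  0.29 -0.37  1.7   0.01  1.42  1.19]
4.2417 [ 0.571 -0.111  0.315] [ 0.19  0.97 -0.2   1.11  0.11  1.86  1.47]
655 [-93.82620214 -81.14623328 190.23539202] [-67.82086634 -71.29616516 229.38370457]
424 [-80.27517595 -76.04842463 227.9116156 ] [-93.82620214 -81.02267818 226.07446953] [-68.13610803 -71.41488304 229.38370457]
```

View pics/w1.png

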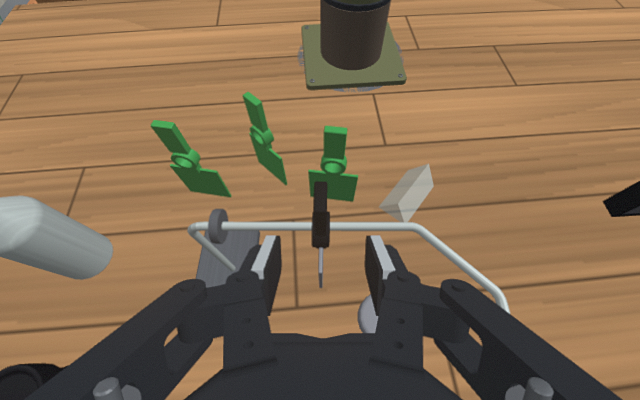

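The view shows the black tab at (320,200), centred between the open fingers and on the rail. The green look-alikes lie behind it at about (335,160), (265,140) and (190,160), off the rail and the wrong colour. I'll grip the black one.

Run:
```python
from h import *
def st(n):
    o=get_obs(); print(n,round(o["time"],2),toR(o["position"]).round(1),"open",round(o["opening"],4),"ff",np.round(o["finger_force"],1),"F",np.round(o["contact_force"],1),"q",np.round(o["joint_positions"],2))
move_l(pose((-80,-76,213),90,45,1)[0],feed=.08); st("at")
move_gripper(0.0); st("grip")
p,r=pose((-80,-76,220),90,45,1); move_l(p,feed=.05); st("lift")
p,r=pose((-80,-68,220),90,45,1)
move_l(p,feed=.05,frame=r); st("slide")
im=snap("wrist"); cv2.imwrite("pics/w2.png",im["pixels"])
```

```text
at 5.57 [-41.4 -75.9 251.4] open 0.0447 ff 0.0 F [-0.7 -0.3 -0. ] q [ 0.21  0.95 -0.21  1.4   0.12  1.6   1.45]
grip 5.97 [-41.6 -76.  251.3] open 0.0091 ff 60.8 F [1.4 0.5 1.8] q [ 0.21  0.95 -0.21  1.4   0.12  1.6   1.45]
lift 6.27 [-41.6 -76.  258.5] open 0.0095 ff 60.7 F [ 0.2  1.9 -1.6] q [ 0.21  0.94 -0.21  1.4   0.12  1.61  1.45]
slide 6.58 [-41.9 -67.3 258.1] open 0.0093 ff 60.7 F [-0.2 -0.4 -1.2] q [ 0.2   0.94 -0.22  1.4   0.11  1.6   1.44]
```

View pics/w2.png

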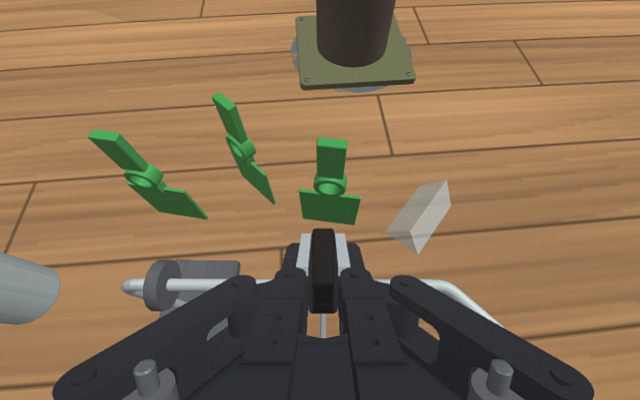

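The tab is gripped squarely at (323,270), and the rail passes through the collar with little force. Next I'll slide it round both corners.

```bash
cat > slide.py <<'E'
from h import *
def arc(c,h0,n=9):
    """waypoints (x,y,heading) round a 45-deg right corner c, incoming heading h0 deg"""
    t0=16*np.tan(np.pi/8); out=[]
    for s in np.linspace(-16,16,n):
        d0=np.array([np.cos(np.radians(h0)),np.sin(np.radians(h0))]); nr=np.array([d0[1],-d0[0]])
        A=16*np.pi/4
        if s<-A/2: p=c+d0*(-t0+(s+A/2))
        else:
            a=min((s+A/2)/16,np.pi/4); p=c-d0*t0+16*(np.sin(a)*d0+(1-np.cos(a))*nr)
            if s>A/2: h=np.radians(h0-45); p=p+(s-A/2)*np.array([np.cos(h),np.sin(h)])
        out.append((p[0],p[1],h0-45*(s+16)/32))
    return out
wp=arc(np.array([-80.,10.]),90)+arc(np.array([-20.,70.]),45)+[(60,70,0)]
prev=None
for x,y,h in wp:
    p,r=pose((x,y,220),h,45,1)
    L=np.linalg.norm(p-get_obs()["position"])
    move_l(p,feed=.08,frame=r)
    o=get_obs(); F=np.array(o["contact_force"]); print(np.round([x,y,h],0),round(o["time"],2),F.round(1),round(o["opening"],4))
    if np.linalg.norm(F)>18: print("STOP"); break
print(np.round(get_obs()["joint_positions"],2))
im=snap("side"); cv2.imwrite("pics/s3.png",cv2.resize(im["pixels"][90:290,180:440],(780,600)))
E
python3 slide.py
```

```text
[-80.  -6.  90.] 7.54 [-0.9 -0.7 -1.5] 0.0092
[-80.  -2.  84.] 7.79 [-0.   0.2 -1.8] 0.0094
[-80.   2.  79.] 8.04 [-0.3  0.  -1.4] 0.0089
[-80.   6.  73.] 8.29 [ 0.1 -0.2 -1.6] 0.0091
[-79.   9.  68.] 8.54 [ 0.6 -0.7 -1.1] 0.0098
[-77.  13.  62.] 8.79 [-0.2  0.5 -0.3] 0.0092
[-74.  16.  56.] 9.04 [-0.2  0.4 -2.2] 0.0089
[-71.  19.  51.] 9.29 [-0.5  0.5 -0.2] 0.0092
[-68.  22.  45.] 9.54 [ 0.7  1.1 -1.8] 0.0092
[-32.  58.  45.] 10.34 [-0.4 -0.2 -0.7] 0.0089
[-29.  61.  39.] 10.59 [ 0.6  0.8 -2. ] 0.009
[-26.  64.  34.] 10.84 [ 0.2  0.7 -0.4] 0.0088
[-23.  67.  28.] 11.09 [ 0.  -0.7 -0.8] 0.009
[-19.  69.  22.] 11.34 [ 0.4  1.  -1. ] 0.0097
[-16.  70.  17.] 11.59 [ 0.6  0.2 -0.8] 0.0092
[-12.  70.  11.] 11.84 [ 0.2 -0.6 -1.1] 0.0092
[-8. 70.  6.] 12.09 [-0.4 -0.7 -0.4] 0.0096
[-4. 70.  0.] 12.34 [-0.5 -0.7 -0.4] 0.0091
[60 70  0] 13.28 [ 0.1  0.1 -0.9] 0.0094
[ 0.31  0.85 -0.14  1.64 -0.85  0.98  0.74]
```

View pics/s3.png

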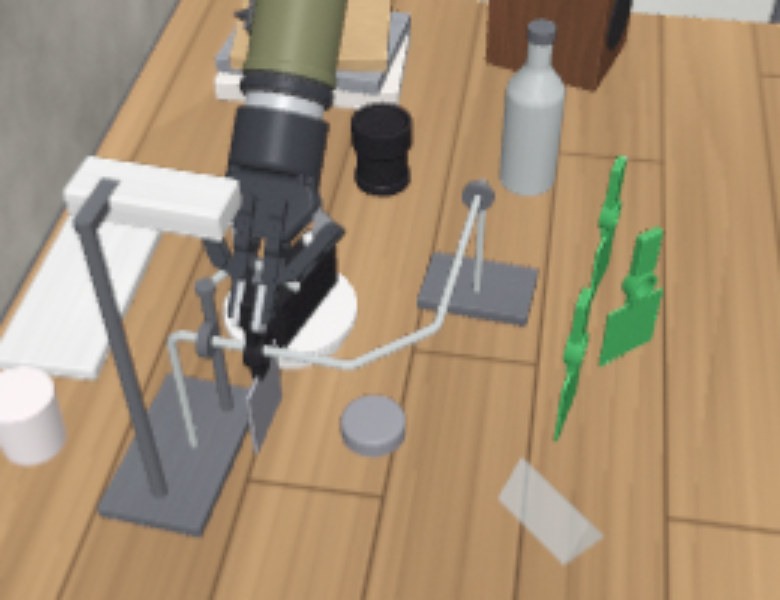

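The collar is on the last run at (260,355), upright, and the gripper is clear of the light bar. Now I'll push it home.

Run:
```python
from h import *
u=W(1,0,0)-W(0,0,0); u/=np.linalg.norm(u)
move_l(pose((84,70,220),0,45,1)[0],feed=.06); o=get_obs(); F0=np.array(o["contact_force"]); print(o["time"],F0.round(1))
x=84
while x<100:
    x+=1.5; move_l(pose((x,70,220),0,45,1)[0],feed=.04)
    o=get_obs(); f=(np.array(o["contact_force"])-F0)@u; print(x,round(f,1),toR(o["position"]).round(1))
    if f<-6: break
print(o["time"],np.round(o["joint_positions"],2))
# ease off, lower to hang, and test
move_l(pose((x-1,70,213.5),0,45,1)[0],feed=.04); o=get_obs(); print(np.round(o["contact_force"],1),o["time"])
```

```text
13.8833 [ 0.2  0.1 -1. ]
85.5 -0.2 [ 85.3  31.8 258.2]
87.0 -0.4 [ 87.1  31.8 258.2]
88.5 -0.7 [ 88.6  31.8 258.2]
90.0 0.3 [ 90.1  31.8 258.2]
91.5 -1.1 [ 91.3  31.9 258.1]
93.0 -4.9 [ 91.7  31.9 258. ]
94.5 -8.3 [ 92.   32.  257.9]
15.6333 [ 0.29  0.89 -0.12  1.53 -0.83  1.03  0.68]
[-5.4  0.8  0.2] 15.95
```

Run:
```python
from h import *
move_gripper(.034); dwell(.2)
p=pose((93,70,213.5),0,45,1,back=.09)[0]; move_l(p,feed=.1)
dwell(.5); o=get_obs(); print(o["time"],toR(o["position"]).round(1),np.round(o["contact_force"],1))
im=snap("wrist"); cv2.imwrite("pics/w4.png",im["pixels"]); s=snap("side")
for n,i in (("w",im),("s",s)):
    P,uv=cloud(i); L=np.array([toR(q) for q in P])
    b=(abs(L[:,0]-90)<20)&(abs(L[:,1]-70)<16)&(L[:,2]>200)&(L[:,2]<240)
    if b.any(): print(n,"tab",b.sum(),np.percentile(L[b],[2,50,98],axis=0).round(1).tolist())
    b=(abs(L[:,0]-100)<40)&(abs(L[:,1]+25)<25)&(L[:,2]>190)&(L[:,2]<226)
    if b.any(): print(n,"knob",b.sum(),np.percentile(L[b],[2,50,98],axis=0).round(1).tolist())
```

```text
18.0583 [ 93.  -31.8 315.3] [-0.3 -0.5  1.2]
w tab 592 [[85.7, 60.0, 201.7], [90.2, 66.1, 227.3], [94.7, 85.1, 229.1]]
w knob 60 [[98.7, -20.9, 217.5], [102.9, -19.3, 218.9], [107.3, -18.0, 220.6]]
s tab 79 [[86.7, 61.9, 200.6], [88.3, 75.0, 223.5], [96.8, 85.7, 231.5]]
s knob 59 [[99.5, -27.9, 190.4], [104.8, -20.3, 210.3], [111.5, -17.2, 222.1]]
```

View pics/w4.png

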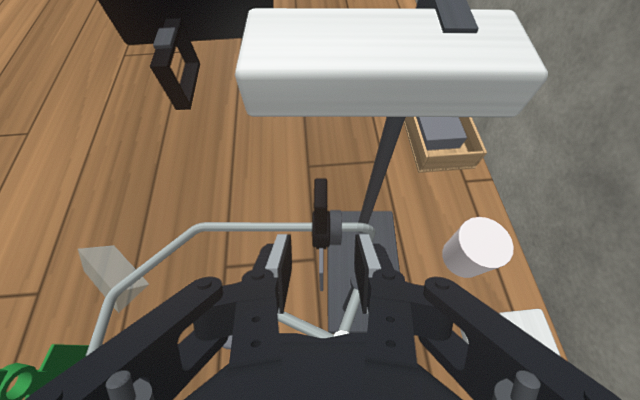

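The collar hangs at (320,215) against the disc, with its tab at x≈90, and the catch knob shows at (342,335). I measure the knob at rig (104.5, -24.5), so the catch angle is about 1.15. Next I grip the knob and lead it round.

Run:
```python
from h import *
def kp(a): return (125-49*np.cos(a),20-49*np.sin(a),210)
a0=1.14
move_l(pose(kp(a0),0,45,1,back=.09)[0],feed=.1)
move_l(pose(kp(a0),0,45,1)[0],feed=.08); o=get_obs(); print(o["time"],np.round(o["contact_force"],1))
move_gripper(0.0); o=get_obs(); print(o["time"],round(o["opening"],4),np.round(o["contact_force"],1))
for a in np.linspace(a0,-.02,14)[1:]:
    move_l(pose(kp(a),0,45,1)[0],feed=.05)
    o=get_obs(); F=np.array(o["contact_force"]); print(round(a,2),round(o["time"],2),round(o["opening"],4),F.round(1))
    if np.linalg.norm(F)>20: print("STOP"); break
print(toR(o["position"]))
s=snap("side"); cv2.imwrite("pics/s5.png",cv2.resize(s["pixels"][100:280,180:420],(800,600)))
```

```text
20.5333 [-0.1 -0.1 -0.6]
20.8583 0.0121 [-0.4 -1.6  2.8]
1.05 21.11 0.0123 [ 4.6 -4.   1.7]
0.96 21.36 0.012 [ 3.3 -4.2  1.6]
0.87 21.61 0.0118 [ 3.7 -4.9  1.1]
0.78 21.86 0.0116 [ 6.3 -7.4  1.5]
0.69 22.11 0.0118 [ 4.9 -6.1  2.4]
0.6 22.36 0.0121 [ 3.9 -5.2  1.9]
0.52 22.61 0.0119 [ 2.9 -4.8  2.5]
0.43 22.86 0.0118 [ 3.  -3.8  1. ]
0.34 23.11 0.0121 [ 2.8 -2.1  0. ]
0.25 23.36 0.0123 [ 2.4 -7.   3.1]
0.16 23.61 0.0123 [ 1.3 -4.8  2.6]
0.07 23.86 0.012 [ 0.1 -5.2  3.1]
-0.02 24.11 0.012 [ 0.2 -1.4  3.2]
[ 75.44338247 -16.36498607 248.20684244]
```

View pics/s5.png

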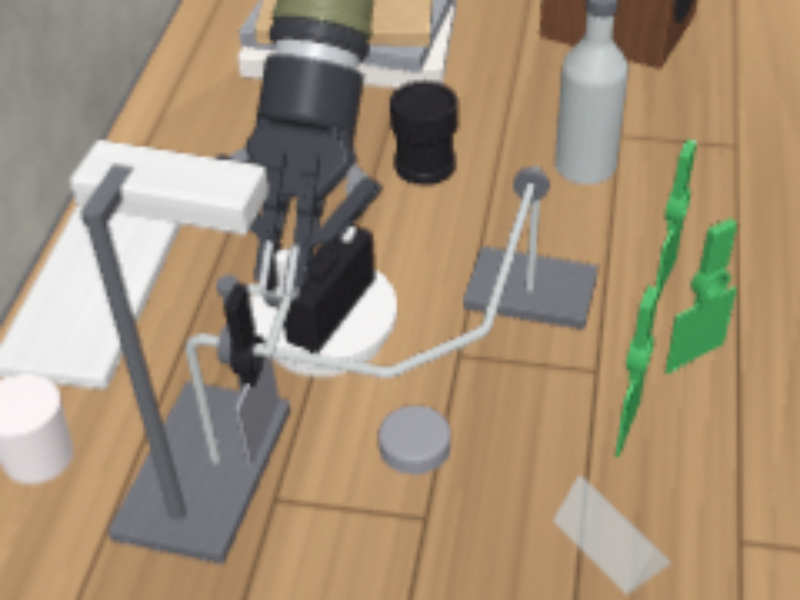

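The knob is led in beside the tab. I'll press to the end stop, release, and measure.

Run:
```python
from h import *
v=W(0,1,0)-W(0,0,0); v/=np.linalg.norm(v)
y=21
for _ in range(6):
    y+=1.5; move_l(pose((76,y,210),0,45,1)[0],feed=.04)
    f=np.array(get_obs()["contact_force"])@v; print(y,round(f,1))
    if f<-10: break
y-=1; move_l(pose((76,y,210),0,45,1)[0],feed=.04)
move_gripper(.034); move_l(pose((76,y,210),0,45,1,back=.11)[0],feed=.1); dwell(.4)
o=get_obs(); print(o["time"],np.round(o["contact_force"],1))
im=snap("wrist"); s=snap("side"); cv2.imwrite("pics/s6.png",cv2.resize(s["pixels"][150:240,220:330],(733,600),interpolation=cv2.INTER_CUBIC))
for n,i in (("w",im),("s",s)):
    P,uv=cloud(i); L=np.array([toR(q) for q in P])
    for nm,c in (("tab",(90,70)),("knob",(80,20))):
        b=(abs(L[:,0]-c[0])<20)&(abs(L[:,1]-c[1])<16)&(L[:,2]>200)&(L[:,2]<236)
        if b.any(): print(n,nm,b.sum(),np.percentile(L[b],[2,50,98],axis=0).round(1).tolist())
```

```text
22.5 -3.0
24.0 -4.7
25.5 -7.1
27.0 -8.4
28.5 -8.1
30.0 -11.1
27.9 [-0.2 -0.3 -0.2]
w tab 501 [[85.2, 59.7, 201.6], [89.8, 63.5, 226.6], [94.8, 85.2, 228.8]]
w knob 350 [[67.9, 13.2, 200.9], [73.8, 16.6, 218.2], [80.4, 25.5, 219.9]]
s tab 79 [[86.7, 62.4, 200.6], [88.3, 76.6, 223.1], [96.5, 85.9, 231.2]]
s knob 47 [[69.4, 16.4, 201.3], [74.9, 24.8, 216.1], [82.6, 28.5, 222.7]]
```

View pics/s6.png

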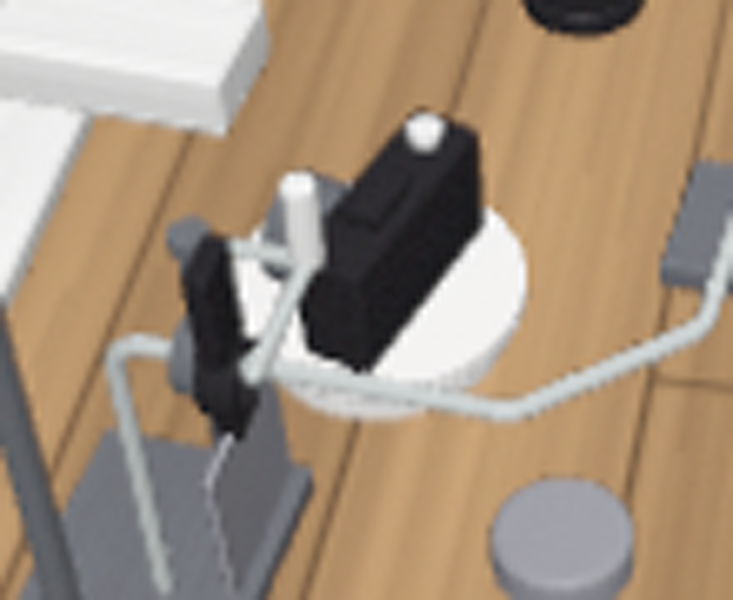

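The hook crosses over the rod at (262,365) just behind the collar. The knob measures y≈20 with the joint at its end stop, so the catch is closed. The collar hangs card down against the disc.

```bash
python3 -c "
from h import *
print(finish_job())"
```

```text
the job is handed in; nothing more can be done
None
```

The job is handed in: the collar hangs home against the stop disc with its card down, the catch is closed behind it, and the gripper is clear of everything; the judge's result was not shown.

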